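Lock the chisel kit tray

ROBOT

A 6-joint arm with a two-finger parallel gripper is mounted at the origin on the work surface. World frame = base frame: x ahead of the robot, y to its left, z up, the work surface at z = 0. Lengths are in m, angles in rad, forces in N, time in s.
With the tool pointing down it reaches from about 0.3 to 0.825 m from the base axis. Payload 5.4 kg.
Tool frame: the origin (TCP) lies between the finger pads; the fingertips stand 19 mm ahead of it and the grasp point (between the pads) is the TCP; z points along the fingers, y is the line along which they close (so a half turn about z gives the same grasp; the last joint's range is limited). The gripper opens to 92 mm and grips with 3 to 60 N. Pads are 20 mm wide; open, the fingers measure 128 mm over their backs; the gripper's body (75 mm by 189 mm) begins 69 mm behind the grasp point.
Start: joints at [-1.538, 0.158, 1.597, -0, 1.386, -0.21], TCP at [0.138, -0.558, 0.234] pointing down, gripper open.
Joint ranges: [-2.91, 2.91], [-0.94, 2.29], [0.18, 2.7], [-1.29, 4.43], [0.17, 2.64], [-3, 3]. Speed limits (rad/s): [2.57, 2.57, 3.14, 3.14, 3.14, 3.14].

INTERFACE

Orientations are given as a 3x3 rotation matrix whose columns are the frame's x, y, z axes.
In Python, from bench import r, vision gives the robot as it stands. The module is installed in compiled form; this text tells all that it offers.
- The arm moves only by the tool step_arm, never from a script. Its argument "series" is a list of rows, each a list of 3 entries, a list of its own where there are three numbers: the shift along the tool's x, y, z in m, then the turn, a rotation vector about the tool's x, y, z in degrees, then the finger opening in m, from 0 to 0.0919. A call has 1 to 10 rows; each row is the pose to reach, as a shift and turn from the pose commanded when the call began, along the tool's axes at that moment; what a row does not reach only later rows make up. A row lasts 1/12 s, in which the tool goes at most 41.7 mm and 7.16 degrees, less where a joint would pass 70% of its speed; a pose out of reach is approached as far as the arm can. A call with a gripper value outside its range is refused whole. The fingers move at their own pace and stop on an object; the grip force is fixed at half the most. Time passes only in rows, so rows that repeat a pose let the fingers close. It gives the time, the measured TCP pose, the force, the opening and the grip force at its end, in the units of the state.
- r.read_state(): the state, without advancing time (a new reading comes with each control period).
- vision.grab_frame(name): name is "scene" or "top" or "wrist"; returns a dict with "frame" (420x560x3 uint8, blue, green, red), "range_z" (420x560 float32, m along the optical axis (not along the pixel's ray), 0 where there is no reading), "fx", "fy", "cx", "cy" (pixels), "R" (3x3) and "t" (3): a world point X has camera coordinates R X + t; the wrist camera has in their place "hand_eye" (4x4, takes a point from camera to tool coordinates, whose origin is the TCP and whose axes are the flange's). Camera axes: x right, y down, z forward; pixel columns grow to the right and rows downward; lengths in m; the calibration is good to about 2 mm. A picture is of the moment at which its call begins: read the wrist's pose just before it.
- r.sign_off(): hands the job in; it is judged then, once.
The state is a dict: "time_s": time; "joint_pos": joint angles; "joint_velocities": joint speeds; "effort": joint torques, N m; "tcp_pos": TCP position; "eef_rot": TCP orientation; "force": force on the tool from outside, world axes, zero at the start; "wrist_torque": the same for the moment, N m; "gripper_width": opening from 0.0 (shut) to 1.0 (fully open); "finger_force": force on a finger pad.
Only numpy, scipy, OpenCV 4.12 (cv2) and the standard library are available. Lean on these libraries where they do the work, as an engineer would, in place of code of your own. Each camera call takes 0.05 s, during which the arm holds its last target. There are 200 camera calls.

TASK

Lay the blue chisel gently, not dropped, in the empty bay of the kit tray (the bay with the red plate), flat between its guides and pointing the same way as the other chisels. Then swing the keeper bar over the handles until it clicks fully home in its ball catch, and prove the catch by tugging the yellow knob back towards open with about 7 N for half a second, without pulling the bar out again. Leave the bar fully home and everything released, with the other chisels, the jar and the tape measure where they were.

Things in the scene. Friction and masses are not known exactly. Their poses are not given: they have to be found in the camera images.
- tray: fixed grey kit tray, board 260 (x) by 340 (y) by 10 mm. Origin: on the bench under the middle bay; x along the bays, away from the robot, z up. Board spans x -130..130, y -180..160. Three bays along x at y = -55, 0, 55 mm, floor z = 10. Guides of dark wood, top z = 26: at x -98..-82 they leave slots 38 mm wide (handle), at x 52..68 slots 30 mm wide (blade); nothing between the two rows.
- marker: thin red plate, 215 by 28 mm, on the floor of the empty bay (which bay changes). Origin: underside centre, at tray x = -15, z = 10 mm; axes as the tray's. A chisel lying properly in the bay has its origin here and its axes along these.
- chisel: blue-handled chisel lying on the bench, flat and blade level. Origin: underside of the handle, near the centre of mass (the place to grip). x points to the blade's tip. Handle x -90..20, 28 wide (y), 24 high (z 0..24) mm; brass ferrule 20 wide to x = 32; blade x 32..130, 18 wide, z 8..12 mm. 180 g or so.
- chisel_tip (a point): tip of the blue chisel's blade, 130 mm along x from its origin, 10 mm up
- chisel_green: green-handled chisel of the same size lying in a bay; leave alone
- chisel_orange: orange-handled chisel of the same size lying in a bay; leave alone
- keeper_angle (a joint): angle of the keeper bar (rad): 0 fully home against a hard stop, lying along the tray's -y from the hinge, over all three handles; grows as it opens, anticlockwise from above, to the far (+x) side; at 1.57 it points along the tray's +x. Starts at 1.3 to 1.55 and stays where it is left. The catch is felt from 0.12 down to 0.04; then the bar snaps home.
- hinge (a point): hinge axis of the keeper bar (upright), at the bar's mid height: tray x = -75, y = 135, z = 47 mm
- keeper: the keeper bar: dark steel-grey, 14 wide, z 40..54 mm, 250 mm from the hinge to the centre of its ball end. Origin: on the hinge axis at bench height; the bar runs along its -y; x is the direction of opening.
- knob (a point): foot of the upright round yellow knob on the bar: diameter 16, 36 mm tall, standing on the bar's top (54 mm over the bench), 200 mm from the hinge axis; axes as the bar's
- catch (a point): centre of the brass sprung ball (diameter 24 mm) of the catch, in a dark steel housing at the tray's -y end, 47 mm up. The bar's ball end passes it and rests on its near side. At the knob it takes up to 12 N to push past. Tugged from home the bar gives about 1.5 mm at the knob at 7 N and springs back when let go; at about 11 N and 4.5 mm it slips out.
- jar: amber jar of screws, diameter 60, 85 mm tall, origin underside centre; leave alone
- tape: yellow tape measure, 62 by 36 by 58 mm, origin underside centre; leave alone

How it is judged:
On the way, in this order (a step that is already met when the one before it is completed fails the run):
1. the blue chisel lies in the empty bay, let go (x of chisel in the frame of marker between -0.015 and 0.015 m and y of chisel in the frame of marker between -0.009 and 0.009 m and z of chisel in the frame of marker below 0.005 m and angle between chisel's own z axis and vertical below 0.1 rad and x of chisel_tip in the frame of marker above 0.11 m and y of chisel_tip in the frame of marker between -0.016 and 0.016 m and linear speed of chisel below 0.02 m/s and contact force between the fingers and chisel below 0.05 N), for 0.2 s.
2. the keeper bar is fully home (within 0.0025 rad) (value of joint keeper_angle below 0.0025 rad), for 0.2 s.
3. the fingers tug the bar towards open so that the bar gives by 0.005 to 0.022 rad (1 to 4.4 mm at the knob) in the catch, for 0.2 s (value of joint keeper_angle between 0.005 and 0.022 rad and contact force between the fingers and keeper above 2 N), for 0.2 s.
At the end, for the whole second after the job is handed in: The blue chisel lies still and flat in the bay of the red plate, pointing away like the others: origin within 15 mm along and 9 mm across, tip within 16 mm across, underside less than 5 mm above the bay's floor, tilted less than 0.1 rad; and the keeper bar is fully home (joint below 0.0025 rad) (x of chisel in the frame of marker between -0.015 and 0.015 m and y of chisel in the frame of marker between -0.009 and 0.009 m and z of chisel in the frame of marker below 0.005 m and angle between chisel's own z axis and vertical below 0.1 rad and x of chisel_tip in the frame of marker above 0.11 m and y of chisel_tip in the frame of marker between -0.016 and 0.016 m and linear speed of chisel below 0.02 m/s and value of joint keeper_angle below 0.0025 rad); the robot touches nothing.
It fails at once if the bar is pulled out of the catch again (moving towards open at 0.03 to 0.045 rad, faster than 0.02 rad/s) (value of joint keeper_angle between 0.03 and 0.045 rad and velocity of joint keeper_angle above 0.02 rad/s).
It fails at once if the blue chisel is dropped (faster than 0.7 m/s while no finger holds it, a fall of some 25 mm) (contact force between the fingers and chisel below 0.05 N and linear speed of chisel above 0.7 m/s).
It fails at once if another chisel is moved by more than 15 mm (distance of any of chisel_green, chisel_orange from where it was at the start of the episode above 0.015 m).
It fails at once if the jar or the tape measure is moved by more than 20 mm (distance of any of jar, tape from where it was at the start of the episode above 0.02 m).
It also fails if it takes over 72 s, if anything falls off the work surface, if the arm or the gripper's body presses on something with over 40 N, if the wrist force passes 120 N, or if a joint passes its speed limit or range.

## Working session

There is one attempt and no reset: what is moved stays moved. The work goes in short steps, Python scripts to look and compute and a tool call to move; the robot and the scene stay as the last step left them, time stands still between calls to the robot, and variables do not carry over. Pictures are saved under pics/ and viewed, at most 10 in all, crops included, and the job is handed in when it is done.

Besides the shell and the picture viewer there is one more tool, called after "Emit:" as name(argument=value, ...), one argument or row to a line, values as JSON. step_arm: Moves the arm, as the interface text tells. Its arguments: {"type":"object","properties":{"series":{"type":"array","items":{"type":"array"}}},"required":["series"]}

```bash
mkdir -p pics; python3 - <<'E'
from bench import r, vision
import cv2,pickle
s=r.read_state();print(s)
for n in("top","scene"):
    f=vision.grab_frame(n);pickle.dump(f,open(f'pics/{n}0.pkl','wb'));cv2.imwrite(f'pics/{n}0.png',f['frame']);print(n,f['fx'],f['fy'],f['cx'],f['cy'],f['R'],f['t'])
E
```

```text
{'time_s': 0.0, 'joint_pos': array([-1.53813327e+00,  1.59035112e-01,  1.59820562e+00,  2.50887802e-06,
        1.38617895e+00, -2.10107333e-01]), 'joint_velocities': array([ 0.00194974, -0.00149235, -0.00157437,  0.00020235,  0.00183193,
       -0.00050227]), 'effort': array([-1.72902401e-04, -3.85574949e+01, -3.22102833e+01,  7.00576231e-02,
        3.77775868e-02, -1.64761327e-04]), 'tcp_pos': array([ 0.13818269, -0.55755581,  0.23264004]), 'eef_rot': array([[ 9.70675842e-01,  2.40392193e-01, -5.72008225e-05],
       [ 2.40391894e-01, -9.70674200e-01,  1.82613545e-03],
       [ 3.83465341e-04, -1.78633618e-03, -9.99998331e-01]]), 'force': array([ 0.60317188, -0.32620591, -0.92593904]), 'wrist_torque': array([-0.00113435,  0.02077049, -0.00374227]), 'finger_force': 0.0, 'gripper_width': 0.9964063445631662}
top 517.2223220198531 517.2223220198531 276.4409905408765 211.21043712655006 [[ 0.00532974 -0.99977128 -0.02071202]
 [-0.99766613 -0.00390627 -0.06816922]
 [ 0.06807272  0.021027   -0.99745876]] [0.0292489  0.4677663  1.24573492]
scene 488.14774835065464 488.14774835065464 280.12715939964767 206.9202952499963 [[ 0.25778824  0.96614263  0.01065994]
 [ 0.61104896 -0.15447526 -0.77637398]
 [-0.74844131  0.20665382 -0.63018236]] [-0.13063365 -0.23419115  1.58982484]
```

View pics/top0.png

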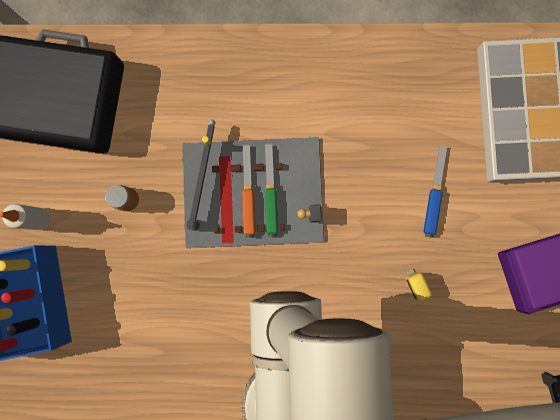

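View pics/scene0.png

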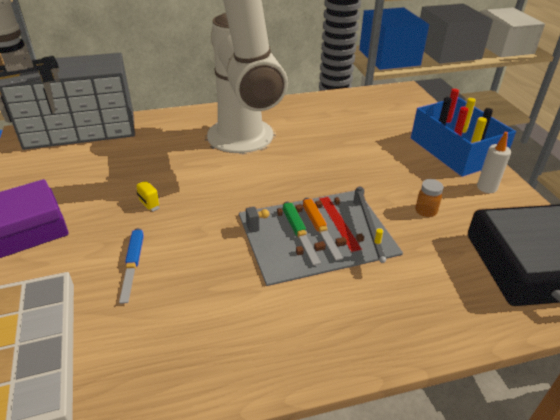

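The top view shows the blue chisel (handle ~433,212; tip ~444,148), the red plate in the leftmost bay (~227,200), the knob at (206,140), the ball end at (211,122), the hinge at (193,225) and the catch ball at (303,213). The scene view agrees.

```bash
cat > h.py <<'E'
import numpy as np,cv2,pickle
from bench import r,vision
def ray(f,u,v,z,s=None):
    if 'R' in f: R,t=np.array(f['R']),np.array(f['t']); C=-R.T@t; A=R.T
    else:
        H=np.array(f['hand_eye']); E=np.array(s['eef_rot']); A=E@H[:3,:3]; C=E@H[:3,3]+np.array(s['tcp_pos'])
    uv=np.atleast_2d(np.c_[u,v]).astype(float)
    d=np.c_[(uv[:,0]-f['cx'])/f['fx'],(uv[:,1]-f['cy'])/f['fy'],np.ones(len(uv))]@A.T
    return C+d*((z-C[2])/d[:,2])[:,None]
def mask(f,lo,hi,box=None):
    m=cv2.inRange(cv2.cvtColor(f['frame'],cv2.COLOR_BGR2HSV),np.array(lo),np.array(hi))
    if box:
        q=np.zeros_like(m);a,b,c,d=box;q[b:d,a:c]=255;m&=q
    n,l,st,c=cv2.connectedComponentsWithStats(m)
    if n<2:return m*0
    return (l==1+np.argmax(st[1:,4])).astype('uint8')
def blob(f,lo,hi,z,box=None,s=None):
    v,u=np.nonzero(mask(f,lo,hi,box)); P=ray(f,u,v,z,s)[:,:2]
    (c,wh,a)=cv2.minAreaRect((P*1000).astype(np.float32))
    w,V=np.linalg.eigh(np.cov(P.T)); ax=V[:,1]*np.sign(V[0,1])
    return len(u),P.mean(0),np.array(c)/1000,np.round(wh,1),np.degrees(np.arctan2(ax[1],ax[0]))
E
python3 - <<'E'
from h import *
f=pickle.load(open('pics/top0.pkl','rb'));g=pickle.load(open('pics/scene0.pkl','rb'))
B=([100,120,40],[125,255,255]);R=([0,170,60],[6,255,255]);Y=([22,150,120],[35,255,255])
print('chisel',*blob(f,*B,.022,(400,170,460,250)));print('chiselS',*blob(g,*B,.022,(110,220,160,275)))
print('plate',*blob(f,*R,.012,(205,150,235,245)))
print('orange',*blob(f,[7,180,100],[18,255,255],.032,(240,185,256,240)));print('green',*blob(f,[50,120,40],[85,255,255],.032,(262,180,280,240)))
print('knob',*blob(f,*Y,.09,(195,130,215,150)));print('knobS',*blob(g,*Y,.072,(365,220,390,250)))
print('ball',ray(f,211,122,.047),'tip',ray(f,443.5,148,.012),'hinge',ray(f,193,226,.047), 'catch',ray(f,303,213,.047))
# board
z=f['range_z'];m=mask(f,[0,0,50],[180,60,140],(175,130,335,255));c=cv2.findContours(m,0,2)[0];c=max(c,key=cv2.contourArea)
q=cv2.approxPolyDP(cv2.convexHull(c),6,True)[:,0];print('board',q.tolist(),ray(f,q[:,0],q[:,1],.01))
E
python3 - <<'E'
import cv2
t=cv2.imread('pics/top0.png');cv2.imwrite('pics/c.png',cv2.resize(t[110:260,170:340],None,fx=4,fy=4,interpolation=2))
E
```

```text
chisel 548 [ 0.46774793 -0.34538833] [ 0.46815936 -0.34540863] [ 29.7 108.2] -10.153096134456565
chiselS 384 [ 0.47518809 -0.34653904] [ 0.47563898 -0.3466669 ] [ 28.4 117.2] -8.517610738296673
plate 938 [0.49669659 0.15616849] [0.49787589 0.15622595] [212.4  26.8] 2.593261794549918
orange 473 [0.4651217  0.09960572] [0.46454227 0.09962777] [107.1  26.1] 3.083528525826496
green 491 [0.46728646 0.04462557] [0.46715952 0.04451154] [107.   26.8] 2.922419769661086
knob 31 [0.62952869 0.19716893] [0.62911237 0.19695392] [11.8 14. ] -71.04397785697243
knobS 94 [0.63214065 0.19732945] [0.63249823 0.19732889] [14.3 50.5] -30.174585853966267
ball [[0.68087077 0.1900012  0.047     ]] tip [[ 0.62488989 -0.37742875  0.012     ]] hinge [[0.42941386 0.22951632 0.047     ]] catch [[ 0.46151175 -0.0324108   0.047     ]]
board [[318, 138], [323, 241], [186, 247], [183, 144]] [[ 0.64984427 -0.07024036  0.01      ]
 [ 0.3957043  -0.08237685  0.01      ]
 [ 0.37931935  0.2526491   0.01      ]
 [ 0.63444775  0.26454258  0.01      ]]
```

View pics/c.png

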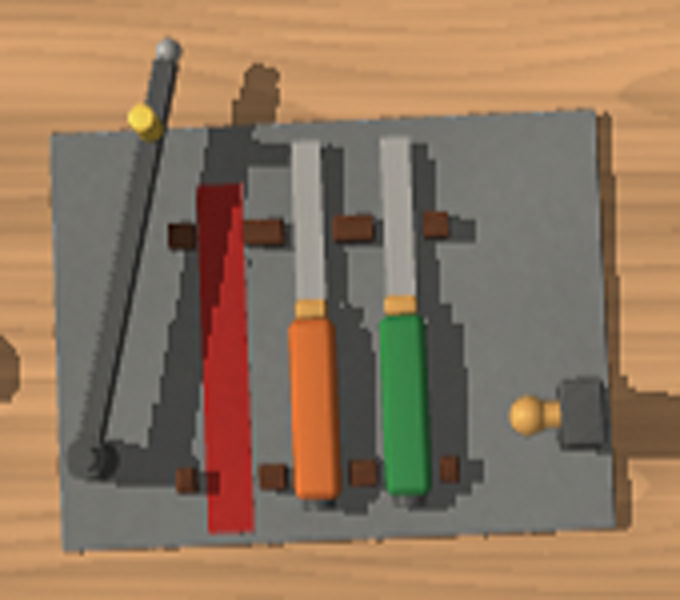

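The crop confirms the layout: red plate at crop (228,360) in the +y bay, knob (145,120), hinge (92,460), catch ball (527,415). The numbers agree with the given sizes: tray yaw is about 2.75°, the tray origin is near (0.515, 0.1016), and the knob is 199 mm from the hinge. Next I move over the chisel and refine with the wrist camera.

Emit:
step_arm(
  series=[
    [[0.403, -0.112, 0.02], [0, 0, 24.1], 0.0919],
    [[0.403, -0.112, 0.02], [0, 0, 24.1], 0.0919],
    [[0.403, -0.112, 0.02], [0, 0, 24.1], 0.0919],
    [[0.403, -0.112, 0.02], [0, 0, 24.1], 0.0919],
    [[0.403, -0.112, 0.02], [0, 0, 24.1], 0.0919],
    [[0.403, -0.112, 0.02], [0, 0, 24.1], 0.0919],
    [[0.403, -0.112, 0.02], [0, 0, 24.1], 0.0919],
    [[0.403, -0.112, 0.02], [0, 0, 24.1], 0.0919],
    [[0.403, -0.112, 0.02], [0, 0, 24.1], 0.0919],
    [[0.403, -0.112, 0.02], [0, 0, 24.1], 0.0919],
  ],
)

```text
time_s: 0.93
tcp_pos: [0.4955, -0.3556, 0.2135]
eef_rot: [[0.984, -0.177, -0.001], [-0.177, -0.984, 0.0], [-0.001, -0.0, -1.0]]
force: [0.3, -0.6, 1.0]
gripper_width: 0.999
finger_force: 0.0
```

Emit:
step_arm(
  series=[
    [[0, 0, 0], [0, 0, 0], 0.0919],
    [[0, 0, 0], [0, 0, 0], 0.0919],
    [[0, 0, 0], [0, 0, 0], 0.0919],
  ],
)

```text
time_s: 1.18
tcp_pos: [0.4937, -0.3572, 0.2135]
eef_rot: [[0.984, -0.176, -0.001], [-0.176, -0.984, 0.0], [-0.001, -0.0, -1.0]]
force: [-0.1, 0.4, 1.0]
gripper_width: 1.004
finger_force: 0.0
```

```bash
cat >> h.py <<'E'
def yaw(s): return np.degrees(np.arctan2(s['eef_rot'][1][0],s['eef_rot'][0][0]))
def go(s,p,y=None):
    print('tcp',np.round(s['tcp_pos'],4),'yaw',round(yaw(s),2),'shift',np.round(np.array(s['eef_rot']).T@(np.array(p)-s['tcp_pos']),4),'turn',None if y is None else round(yaw(s)-y,2))
E
python3 - <<'E'
from h import *
s=r.read_state();f=vision.grab_frame('wrist');pickle.dump((s,f),open('pics/w1.pkl','wb'));cv2.imwrite('pics/w1.png',f['frame'])
print(s['tcp_pos'],yaw(s));print(f['hand_eye'])
B=([100,120,40],[125,255,255])
print('chisel',*blob(f,*B,.022,None,s))
E
```

```text
[ 0.49367923 -0.35717828  0.21350468] -10.162679631238634
[[ 8.68652814e-05 -9.57490067e-01 -2.88466228e-01  8.18011916e-02]
 [ 9.99999983e-01  3.58600140e-05  1.82099905e-04 -1.21652334e-04]
 [-1.64014448e-04 -2.88466238e-01  9.57490053e-01 -1.50776975e-01]
 [ 0.00000000e+00  0.00000000e+00  0.00000000e+00  1.00000000e+00]]
chisel 2854 [ 0.47312831 -0.3483556 ] [ 0.47021249 -0.34793314] [ 26.  107.7] -9.949922241881435
```

View pics/w1.png

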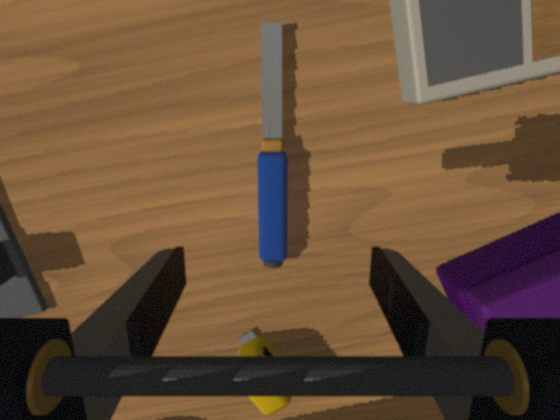

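The wrist view shows the handle at x≈272, rows 152–262, the ferrule to row 140 and the tip at (272,23), so the chisel is almost parallel to tool x. I use those edges to fix the origin along its length.

```bash
python3 - <<'E'
from h import *
s,f=pickle.load(open('pics/w1.pkl','rb'))
tip=ray(f,272,23,.012,s)[0];tb=ray(f,272,140,.012,s)[0];hf=ray(f,272.5,152,.022,s)[0];hb=ray(f,273,264,.012,s)[0]
print(tip,tb,hf,hb)
a=np.radians(-10.0);ax=np.array([np.cos(a),np.sin(a)])
for n,p,x in(('tip',tip,.13),('bladebase',tb,.032),('hf',hf,.02),('hb',hb,-.09)):print(n,p[:2]-ax*x)
g=pickle.load(open('pics/top0.pkl','rb'));print('top tip',ray(g,443.5,147,.012)[0][:2]-ax*.13)
go(s,[.504,-.354,.10],-10.0);go(s,[.504,-.354,.022],-10.0)
E
```

```text
[ 0.63107835 -0.37713665  0.012     ] [ 0.53364191 -0.35927113  0.012     ] [ 0.5240421  -0.35811106  0.022     ] [ 0.40916786 -0.33749259  0.012     ]
tip [ 0.50305334 -0.35456239]
bladebase [ 0.50212806 -0.35371438]
hf [ 0.50434595 -0.3546381 ]
hb [ 0.49780055 -0.35312093]
top tip [ 0.49934394 -0.35489552]
tcp [ 0.4937 -0.3572  0.2135] yaw -10.16 shift [ 0.0097 -0.0049  0.1135] turn -0.16
tcp [ 0.4937 -0.3572  0.2135] yaw -10.16 shift [ 0.0098 -0.0049  0.1915] turn -0.16
```

Emit:
step_arm(
  series=[
    [[0.009, -0.005, 0.04], [0, 0, 0], 0.07],
    [[0.009, -0.005, 0.08], [0, 0, 0], 0.07],
    [[0.009, -0.005, 0.12], [0, 0, 0], 0.07],
    [[0.009, -0.005, 0.15], [0, 0, 0], 0.07],
    [[0.009, -0.005, 0.17], [0, 0, 0], 0.07],
    [[0.009, -0.005, 0.18], [0, 0, 0], 0.07],
    [[0.009, -0.005, 0.188], [0, 0, 0], 0.07],
    [[0.009, -0.005, 0.19], [0, 0, 0], 0.07],
    [[0.009, -0.005, 0.19], [0, 0, 0], 0.07],
  ],
)

```text
time_s: 1.98
tcp_pos: [0.504, -0.3549, 0.025]
eef_rot: [[0.984, -0.178, 0.001], [-0.178, -0.984, -0.001], [0.001, 0.001, -1.0]]
force: [0.4, 0.9, 0.2]
gripper_width: 0.76
finger_force: 0.0
```

Emit:
step_arm(
  series=[
    [[0, 0, 0], [0, 0, 0], 0.015],
    [[0, 0, 0], [0, 0, 0], 0.015],
    [[0, 0, 0], [0, 0, 0], 0.015],
    [[0, 0, 0], [0, 0, 0], 0.015],
    [[0, 0, 0], [0, 0, 0], 0.015],
    [[0, 0, 0], [0, 0, 0], 0.015],
    [[0, 0, 0], [0, 0, 0], 0.015],
  ],
)

```text
time_s: 2.57
tcp_pos: [0.5039, -0.3539, 0.0242]
eef_rot: [[0.984, -0.177, 0.0], [-0.177, -0.984, -0.0], [0.0, 0.0, -1.0]]
force: [0.1, -0.4, 0.8]
gripper_width: 0.303
finger_force: 30.0
```

Emit:
step_arm(
  series=[
    [[0, 0, -0.01], [0, 0, 0], 0.015],
    [[0, 0, -0.03], [0, 0, 0], 0.015],
    [[0, 0, -0.055], [0, 0, 0], 0.015],
    [[0, 0, -0.08], [0, 0, 0], 0.015],
    [[0, 0, -0.105], [0, 0, 0], 0.015],
    [[0, 0, -0.125], [0, 0, 0], 0.015],
    [[0, 0, -0.14], [0, 0, 0], 0.015],
    [[0, 0, -0.15], [0, 0, 0], 0.015],
    [[0, 0, -0.15], [0, 0, 0], 0.015],
    [[0, 0, -0.15], [0, 0, 0], 0.015],
  ],
)

```text
time_s: 3.4
tcp_pos: [0.5037, -0.3538, 0.174]
eef_rot: [[0.984, -0.177, -0.0], [-0.177, -0.984, 0.0], [-0.0, -0.0, -1.0]]
force: [0.2, -0.1, -2.9]
gripper_width: 0.302
finger_force: 30.0
```

```bash
python3 - <<'E'
from h import *
s=r.read_state();go(s,[.4975,.156,.174],2.75);print(s['gripper_width'],s['finger_force'],s['force'])
E
```

```text
tcp [ 0.5037 -0.3538  0.174 ] yaw -10.19 shift [-0.0963 -0.5007  0.    ] turn -12.94
0.3023788267461944 29.996479153633118 [ 0.19793114 -0.14794574 -2.88154147]
```

Emit:
step_arm(
  series=[
    [[-0.002, -0.01, 0], [0, 0, 0], 0.015],
    [[-0.006, -0.03, 0], [0, 0, -0.5], 0.015],
    [[-0.011, -0.055, 0], [0, 0, -1.5], 0.015],
    [[-0.016, -0.083, 0], [0, 0, -2], 0.015],
    [[-0.022, -0.113, 0], [0, 0, -3], 0.015],
    [[-0.028, -0.143, 0], [0, 0, -4], 0.015],
    [[-0.033, -0.173, 0], [0, 0, -5], 0.015],
    [[-0.039, -0.203, 0], [0, 0, -6], 0.015],
    [[-0.045, -0.233, 0], [0, 0, -7], 0.015],
    [[-0.051, -0.263, 0], [0, 0, -8], 0.015],
  ],
)

```text
time_s: 4.23
tcp_pos: [0.4986, -0.0836, 0.1724]
eef_rot: [[0.999, -0.037, -0.003], [-0.037, -0.999, 0.002], [-0.003, -0.001, -1.0]]
force: [1.3, 1.1, -2.0]
gripper_width: 0.299
finger_force: 30.0
```

```bash
python3 - <<'E'
from h import *
go(r.read_state(),[.4975,.156,.174],2.75)
E
```

```text
tcp [ 0.4986 -0.0836  0.1724] yaw -2.14 shift [-0.0101 -0.2394 -0.0012] turn -4.89
```

Emit:
step_arm(
  series=[
    [[-0.001, -0.03, 0], [0, 0, -0.5], 0.015],
    [[-0.002, -0.06, 0], [0, 0, -1], 0.015],
    [[-0.004, -0.09, 0], [0, 0, -2], 0.015],
    [[-0.006, -0.12, 0], [0, 0, -3], 0.015],
    [[-0.007, -0.15, 0], [0, 0, -4], 0.015],
    [[-0.008, -0.18, 0], [0, 0, -5], 0.015],
    [[-0.009, -0.205, 0], [0, 0, -5], 0.015],
    [[-0.01, -0.225, 0], [0, 0, -5], 0.015],
    [[-0.01, -0.236, 0], [0, 0, -5], 0.015],
    [[-0.01, -0.24, 0], [0, 0, -5], 0.015],
  ],
)

```text
time_s: 5.07
tcp_pos: [0.498, 0.1557, 0.1728]
eef_rot: [[0.999, 0.051, -0.003], [0.051, -0.999, 0.0], [-0.003, -0.0, -1.0]]
force: [-0.1, 0.0, -2.0]
gripper_width: 0.305
finger_force: 30.0
```

Emit:
step_arm(
  series=[
    [[0, 0, 0], [0, 0, 0], 0.015],
    [[0, 0, 0], [0, 0, 0], 0.015],
    [[0, 0, 0], [0, 0, 0], 0.015],
  ],
)

```text
time_s: 5.32
tcp_pos: [0.4993, 0.1531, 0.1738]
eef_rot: [[0.999, 0.048, -0.0], [0.048, -0.999, -0.0], [-0.001, 0.0, -1.0]]
force: [-0.0, 0.4, -1.6]
gripper_width: 0.3
finger_force: 30.0
```

```bash
python3 - <<'E'
from h import *
s=r.read_state();f=vision.grab_frame('wrist');pickle.dump((s,f),open('pics/w2.pkl','wb'));cv2.imwrite('pics/w2.png',f['frame'])
go(s,[.4975,.156,.174],2.75)
z=s['tcp_pos'][2]-.024
print('chisel',*blob(f,[100,120,40],[125,255,255],z+.022,(200,0,350,300),s))
print('plate',*blob(f,[0,170,60],[6,255,255],.012,(150,0,400,300),s))
E
```

```text
tcp [0.4993 0.1531 0.1738] yaw 2.74 shift [-0.0017 -0.003  -0.0002] turn -0.01
chisel 3831 [0.50604201 0.15376931] [0.50698386 0.15384866] [32.8 28. ] 7.683415219668138
plate 0 [nan nan] [0. 0.] [0. 0.] nan
  avg = a.mean(axis, **keepdims_kw)
  ret = um.true_divide(
h.py:20: RuntimeWarning: Degrees of freedom <= 0 for slice
  w,V=np.linalg.eigh(np.cov(P.T)); ax=V[:,1]*np.sign(V[0,1])
  c *= np.true_divide(1, fact)
  c *= np.true_divide(1, fact)
h.py:21: RuntimeWarning: Mean of empty slice.
  return len(u),P.mean(0),np.array(c)/1000,np.round(wh,1),np.degrees(np.arctan2(ax[1],ax[0]))
```

View pics/w2.png

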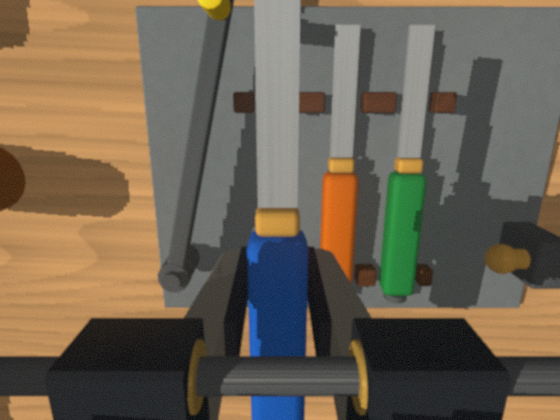

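The held chisel is level and hides the plate; the far guides at row 102 bound its slot between about (254,102) and (300,102). The board edges, hinge boss (173,275) and orange/green blades (347,30 and 420,30) serve as references.

```bash
python3 - <<'E'
from h import *
s,f=pickle.load(open('pics/w2.pkl','rb'))
im=f['frame'].astype(int)
print('row102',[(u,tuple(im[98,u])) for u in list(range(230,262,3))+list(range(296,330,3))])
a=np.radians(2.75);T=np.array([[np.cos(a),-np.sin(a)],[np.sin(a),np.cos(a)]]);O=np.array([.515,.1016])
tr=lambda u,v,z:np.round(1000*(T.T@(ray(f,u,v,z,s)[0][:2]-O)),1)
print('slot blade, expect 60,55',tr(277,98,.026),tr(254,98,.026),tr(300,98,.026))
print('between guides mid 325..363 expect 60,0 ',tr(325,98,.026),tr(363,98,.026),'g',tr(396,98,.026),tr(433,98,.026))
print('corners exp 130,160/-130,160',tr(137,8,.01),tr(164,307,.01),tr(520,304,.01))
print('hinge exp -75,135',tr(173,274,.058))
z=s['tcp_pos'][2]-.024
print('held: ferrule/handle front exp +20',tr(278,236,z+.022),'blade base +32',tr(278,210,z+.014),'blade edges',tr(255.5,20,z+.012),tr(299,20,z+.012),tr(258,190,z+.012),tr(299,190,z+.012),'tcp',np.round(1000*(T.T@(s['tcp_pos'][:2]-O)),1))
E
```

```text
row102 [(230, (np.int64(114), np.int64(117), np.int64(115))), (233, (np.int64(63), np.int64(68), np.int64(72))), (236, (np.int64(29), np.int64(37), np.int64(50))), (239, (np.int64(30), np.int64(39), np.int64(58))), (242, (np.int64(23), np.int64(33), np.int64(55))), (245, (np.int64(38), np.int64(42), np.int64(61))), (248, (np.int64(39), np.int64(47), np.int64(64))), (251, (np.int64(33), np.int64(42), np.int64(61))), (254, (np.int64(63), np.int64(67), np.int64(70))), (257, (np.int64(149), np.int64(154), np.int64(154))), (260, (np.int64(150), np.int64(158), np.int64(159))), (296, (np.int64(155), np.int64(159), np.int64(159))), (299, (np.int64(86), np.int64(95), np.int64(114))), (302, (np.int64(42), np.int64(61), np.int64(91))), (305, (np.int64(41), np.int64(60), np.int64(91))), (308, (np.int64(42), np.int64(61), np.int64(94))), (311, (np.int64(43), np.int64(58), np.int64(92))), (314, (np.int64(42), np.int64(62), np.int64(93))), (317, (np.int64(48), np.int64(65), np.int64(93))), (320, (np.int64(48), np.int64(66), np.int64(95))), (323, (np.int64(42), np.int64(56), np.int64(81))), (326, (np.int64(69), np.int64(68), np.int64(70))), (329, (np.int64(69), np.int64(71), np.int64(72)))]
slot blade, expect 60,55 [64.9 52.4] [64.9 70. ] [64.9 34.8]
between guides mid 325..363 expect 60,0  [64.9 15.7] [ 64.9 -13.3] g [ 64.9 -38.5] [ 64.9 -66.8]
corners exp 130,160/-130,160 [129.9 158. ] [-126.4  160. ] [-123.4 -178.4]
hinge exp -75,135 [-67.3 133.9]
held: ferrule/handle front exp +20 [ 9. 52.] blade base +32 [18.4 52. ] blade edges [96.1 60.9] [96.1 43.7] [27.1 60.9] [27.1 42.6] tcp [-13.2  52.2]
```

The hold is true to within 1–2 mm. I correct y by 3 mm and descend, slowly at the end.

Emit:
step_arm(
  series=[
    [[0, -0.003, 0.0], [0, 0, 0], 0.015],
    [[0, -0.003, 0.015], [0, 0, 0], 0.015],
    [[0, -0.003, 0.035], [0, 0, 0], 0.015],
    [[0, -0.003, 0.055], [0, 0, 0], 0.015],
    [[0, -0.003, 0.075], [0, 0, 0], 0.015],
    [[0, -0.003, 0.092], [0, 0, 0], 0.015],
    [[0, -0.003, 0.107], [0, 0, 0], 0.015],
    [[0, -0.003, 0.118], [0, 0, 0], 0.015],
    [[0, -0.003, 0.125], [0, 0, 0], 0.015],
    [[0, -0.003, 0.125], [0, 0, 0], 0.015],
  ],
)

```text
time_s: 6.2
tcp_pos: [0.4982, 0.1569, 0.0477]
eef_rot: [[0.999, 0.049, -0.003], [0.049, -0.999, -0.0], [-0.003, 0.0, -1.0]]
force: [1.4, -0.3, -1.0]
gripper_width: 0.302
finger_force: 30.0
```

Emit:
step_arm(
  series=[
    [[0, 0, 0.002], [0, 0, 0], 0.015],
    [[0, 0, 0.004], [0, 0, 0], 0.015],
    [[0, 0, 0.006], [0, 0, 0], 0.015],
    [[0, 0, 0.008], [0, 0, 0], 0.015],
    [[0, 0, 0.01], [0, 0, 0], 0.015],
    [[0, 0, 0.011], [0, 0, 0], 0.015],
    [[0, 0, 0.011], [0, 0, 0], 0.015],
    [[0, 0, 0.011], [0, 0, 0], 0.015],
  ],
)

```text
time_s: 6.87
tcp_pos: [0.4992, 0.1572, 0.038]
eef_rot: [[0.999, 0.049, -0.0], [0.049, -0.999, 0.0], [-0.0, -0.0, -1.0]]
force: [0.0, -0.0, -1.7]
gripper_width: 0.299
finger_force: 30.0
```

Emit:
step_arm(
  series=[
    [[0, 0, 0.001], [0, 0, 0], 0.015],
    [[0, 0, 0.002], [0, 0, 0], 0.015],
    [[0, 0, 0.002], [0, 0, 0], 0.015],
    [[0, 0, 0.002], [0, 0, 0], 0.015],
  ],
)

```text
time_s: 7.2
tcp_pos: [0.4991, 0.1572, 0.036]
eef_rot: [[0.999, 0.049, -0.0], [0.049, -0.999, 0.0], [-0.0, -0.0, -1.0]]
force: [1.0, 0.3, -1.1]
gripper_width: 0.298
finger_force: 30.0
```

Emit:
step_arm(
  series=[
    [[0, 0, 0.0005], [0, 0, 0], 0.015],
    [[0, 0, 0.001], [0, 0, 0], 0.015],
    [[0, 0, 0.001], [0, 0, 0], 0.015],
    [[0, 0, 0.001], [0, 0, 0], 0.015],
  ],
)

```text
time_s: 7.53
tcp_pos: [0.4992, 0.1572, 0.035]
eef_rot: [[0.999, 0.049, -0.0], [0.049, -0.999, -0.0], [-0.0, 0.0, -1.0]]
force: [-0.1, 0.4, -2.3]
gripper_width: 0.299
finger_force: 30.0
```

Emit:
step_arm(
  series=[
    [[0, 0, 0.0005], [0, 0, 0], 0.015],
    [[0, 0, 0.001], [0, 0, 0], 0.015],
    [[0, 0, 0.001], [0, 0, 0], 0.015],
    [[0, 0, 0.001], [0, 0, 0], 0.015],
  ],
)

```text
time_s: 7.87
tcp_pos: [0.4993, 0.1571, 0.0342]
eef_rot: [[0.999, 0.049, 0.0], [0.049, -0.999, 0.0], [0.0, -0.0, -1.0]]
force: [0.1, 0.1, -0.3]
gripper_width: 0.303
finger_force: 30.0
```

Emit:
step_arm(
  series=[
    [[0, 0, 0.0], [0, 0, 0], 0.03],
    [[0, 0, 0.0], [0, 0, 0], 0.032],
    [[0, 0, 0.0], [0, 0, 0], 0.034],
    [[0, 0, 0.0], [0, 0, 0], 0.036],
    [[0, 0, 0], [0, 0, 0], 0.036],
  ],
)

```text
time_s: 8.28
tcp_pos: [0.4993, 0.1572, 0.0342]
eef_rot: [[0.999, 0.049, 0.0], [0.049, -0.999, 0.0], [0.0, -0.0, -1.0]]
force: [0.6, -0.1, 0.2]
gripper_width: 0.391
finger_force: 0.0
```

Released. I retreat straight up and check.

Emit:
step_arm(
  series=[
    [[0, 0, -0.01], [0, 0, 0], 0.036],
    [[0, 0, -0.03], [0, 0, 0], 0.036],
    [[0, 0, -0.06], [0, 0, 0], 0.036],
    [[0, 0, -0.095], [0, 0, 0], 0.036],
    [[0, 0, -0.13], [0, 0, 0], 0.036],
    [[0, 0, -0.16], [0, 0, 0], 0.036],
    [[0, 0, -0.18], [0, 0, 0], 0.036],
    [[0, 0, -0.18], [0, 0, 0], 0.036],
    [[0, 0, -0.18], [0, 0, 0], 0.036],
  ],
)

```text
time_s: 9.03
tcp_pos: [0.4999, 0.1572, 0.2156]
eef_rot: [[0.999, 0.049, 0.003], [0.049, -0.999, 0.0], [0.003, -0.0, -1.0]]
force: [-0.3, 0.4, -0.7]
gripper_width: 0.391
finger_force: 0.0
```

```bash
python3 - <<'E'
from h import *
s=r.read_state();f=vision.grab_frame('wrist');pickle.dump((s,f),open('pics/w3.pkl','wb'));cv2.imwrite('pics/w3.png',f['frame'])
go(s,[.5,.1,.2])
print('blue',*blob(f,[100,120,40],[125,255,255],.034,(150,0,400,330),s))
print('red',*blob(f,[0,170,60],[6,255,255],.012,(200,0,400,330),s))
print('knobtop',*blob(f,[22,150,120],[35,255,255],.085,(150,0,300,120),s))
E
```

```text
tcp [0.4999 0.1572 0.2156] yaw 2.81 shift [-0.0028  0.0572  0.0156] turn None
blue 3149 [0.46903817 0.15607491] [0.46634717 0.15600949] [108.6  27.5] 3.2822585195073675
red 210 [0.57201156 0.14854785] [0.56625885 0.14835696] [79.1  3.3] 2.5542543387739487
knobtop 480 [0.63269574 0.1982219 ] [0.63291394 0.1981712 ] [14.8 15.3] -19.338178687425284
```

View pics/w3.png

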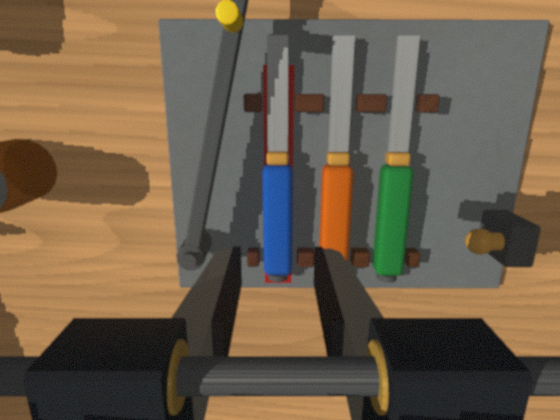

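The chisel lies straight on the plate between its guides (blue handle ~(277,222), blade ~(278,100)), with the orange and green chisels undisturbed. Knob top is at (228,13) and hinge at (190,252). Next I turn the tool so the fingers straddle the knob tangentially, using the flipped yaw that stays within joint 6's range.

Emit:
step_arm(
  series=[
    [[0.015, -0.004, 0.0], [0, 0, -7], 0.04],
    [[0.03, -0.008, 0.0], [0, 0, -14], 0.04],
    [[0.05, -0.012, 0.0], [0, 0, -21], 0.04],
    [[0.07, -0.018, 0.01], [0, 0, -28], 0.04],
    [[0.09, -0.022, 0.02], [0, 0, -35], 0.04],
    [[0.11, -0.027, 0.03], [0, 0, -42], 0.04],
    [[0.125, -0.031, 0.04], [0, 0, -49], 0.04],
    [[0.134, -0.034, 0.05], [0, 0, -56], 0.04],
    [[0.134, -0.034, 0.055], [0, 0, -63], 0.04],
    [[0.134, -0.034, 0.055], [0, 0, -70], 0.04],
  ],
)

```text
time_s: 9.92
tcp_pos: [0.6291, 0.1974, 0.1539]
eef_rot: [[0.29, 0.957, -0.008], [0.957, -0.29, -0.001], [-0.003, -0.007, -1.0]]
force: [0.5, 0.1, 0.1]
gripper_width: 0.43
finger_force: 0.0
```

Emit:
step_arm(
  series=[
    [[0, 0, 0], [0, 0, -7], 0.04],
    [[0, 0, 0], [0, 0, -14], 0.04],
    [[0, 0, 0], [0, 0, -21], 0.04],
    [[0, 0, 0], [0, 0, -28], 0.04],
    [[0, 0, 0], [0, 0, -35], 0.04],
    [[0, 0, 0], [0, 0, -42], 0.04],
    [[0, 0, 0], [0, 0, -49], 0.04],
    [[0, 0, 0], [0, 0, -56], 0.04],
    [[0, 0, 0], [0, 0, -63], 0.04],
    [[0, 0, 0], [0, 0, -70], 0.04],
  ],
)

```text
time_s: 10.75
tcp_pos: [0.6297, 0.1974, 0.1561]
eef_rot: [[-0.8, 0.6, -0.005], [0.6, 0.8, -0.001], [0.004, -0.003, -1.0]]
force: [-0.8, 0.6, -0.9]
gripper_width: 0.435
finger_force: 0.0
```

Emit:
step_arm(
  series=[
    [[0, 0, 0], [0, 0, -7], 0.04],
    [[0, 0, 0], [0, 0, -14], 0.04],
    [[0, 0, 0], [0, 0, -21], 0.04],
    [[0, 0, 0], [0, 0, -27], 0.04],
    [[0, 0, 0], [0, 0, -27], 0.04],
    [[0, 0, 0], [0, 0, -27], 0.04],
  ],
)

```text
time_s: 11.25
tcp_pos: [0.6302, 0.1975, 0.1569]
eef_rot: [[-0.984, 0.18, -0.004], [0.18, 0.984, -0.0], [0.003, -0.001, -1.0]]
force: [-0.5, -0.3, -0.0]
gripper_width: 0.434
finger_force: 0.0
```

```bash
python3 - <<'E'
from h import *
s=r.read_state();print(s['joint_pos'])
f=vision.grab_frame('wrist');g=vision.grab_frame('top')
Y=([22,150,120],[35,255,255])
print('w',*blob(f,*Y,.085,None,s));print('t',*blob(g,*Y,.085,(185,120,225,160)))
cv2.imwrite('pics/w4.png',f['frame'])
go(s,[.6325,.1972,.078],169.6)
E
```

```text
[ 1.21173136e-01  4.39145154e-01  1.40715840e+00  3.43106320e-05
  1.29891593e+00 -1.26880288e+00]
w 585 [0.63116147 0.19899957] [0.62923315 0.19850439] [14.6 24.1] -27.799343703169544
t 0 [nan nan] [0. 0.] [0. 0.] nan
tcp [0.6302 0.1975 0.1569] yaw 169.64 shift [-0.0026  0.0002  0.0789] turn 0.04
  avg = a.mean(axis, **keepdims_kw)
  ret = um.true_divide(
h.py:20: RuntimeWarning: Degrees of freedom <= 0 for slice
  w,V=np.linalg.eigh(np.cov(P.T)); ax=V[:,1]*np.sign(V[0,1])
  c *= np.true_divide(1, fact)
  c *= np.true_divide(1, fact)
h.py:21: RuntimeWarning: Mean of empty slice.
  return len(u),P.mean(0),np.array(c)/1000,np.round(wh,1),np.degrees(np.arctan2(ax[1],ax[0]))
```

View pics/w4.png

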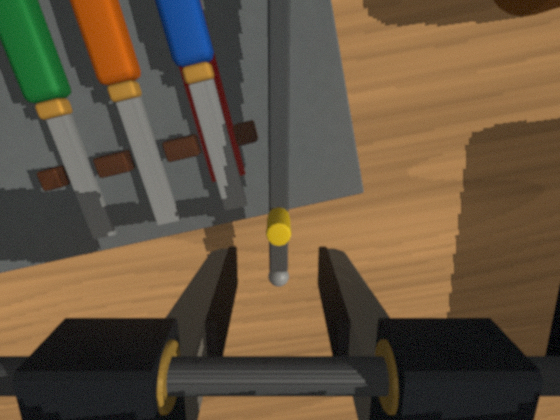

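The bar runs straight up the picture at x≈279 with the knob (279,228) centred between the fingers. I descend and narrow the gap around the knob.

Emit:
step_arm(
  series=[
    [[-0.002, 0, 0.02], [0, 0, 0], 0.04],
    [[-0.002, 0, 0.04], [0, 0, 0], 0.04],
    [[-0.002, 0, 0.06], [0, 0, 0], 0.04],
    [[-0.002, 0, 0.072], [0, 0, 0], 0.04],
    [[-0.002, 0, 0.079], [0, 0, 0], 0.04],
    [[-0.002, 0, 0.079], [0, 0, 0], 0.03],
    [[-0.002, 0, 0.079], [0, 0, 0], 0.03],
    [[-0.002, 0, 0.079], [0, 0, 0], 0.03],
  ],
)

```text
time_s: 12.02
tcp_pos: [0.6343, 0.1975, 0.0816]
eef_rot: [[-0.984, 0.177, 0.002], [0.177, 0.984, 0.0], [-0.002, 0.001, -1.0]]
force: [0.2, -0.2, -0.4]
gripper_width: 0.328
finger_force: 0.0
```

```bash
cat >> h.py <<'E'
def arc(phis,lead,H=(.434,.2335),z=.078,rad=.2):
    s=r.read_state();E=np.array(s['eef_rot']);p=s['tcp_pos'];y0=yaw(s)
    print('tcp',np.round(p,4),'yaw',round(y0,1),'phi now',round(y0-180,1),'w',s['gripper_width'])
    for ph in phis:
        a=np.radians(ph);d=np.array([np.cos(a),np.sin(a)]);t=np.array([np.sin(a),-np.cos(a)])
        q=np.r_[np.array(H)+rad*d+lead*t,z]
        print(f'{ph:.1f}',np.round(E.T@(q-p),3).tolist(),round((y0-(ph+180)+180)%360-180,1))
E
python3 -c "
from h import *
arc([-11,-14,-18,-22,-26,-30,-34,-38,-42,-46],.007)"
```

```text
tcp [0.6343 0.1975 0.0816] yaw 169.8 phi now -10.2 w 0.3281759963487792
-11.0 [0.004, -0.01, 0.004] 0.8
-14.0 [0.004, -0.02, 0.004] 3.8
-18.0 [0.006, -0.034, 0.004] 7.8
-22.0 [0.009, -0.048, 0.004] 11.8
-26.0 [0.013, -0.061, 0.004] 15.8
-30.0 [0.018, -0.074, 0.003] 19.8
-34.0 [0.023, -0.087, 0.003] 23.8
-38.0 [0.03, -0.099, 0.003] 27.8
-42.0 [0.037, -0.111, 0.003] 31.8
-46.0 [0.045, -0.123, 0.003] 35.8
```

Emit:
step_arm(
  series=[
    [[0.004, -0.01, 0.002], [0, 0, 0.8], 0.03],
    [[0.004, -0.02, 0.003], [0, 0, 3.8], 0.03],
    [[0.006, -0.034, 0.003], [0, 0, 7.8], 0.03],
    [[0.009, -0.048, 0.003], [0, 0, 11.8], 0.03],
    [[0.013, -0.061, 0.003], [0, 0, 15.8], 0.03],
    [[0.018, -0.074, 0.003], [0, 0, 19.8], 0.03],
    [[0.023, -0.087, 0.003], [0, 0, 23.8], 0.03],
    [[0.03, -0.099, 0.003], [0, 0, 27.8], 0.03],
    [[0.037, -0.111, 0.003], [0, 0, 31.8], 0.03],
    [[0.045, -0.123, 0.003], [0, 0, 35.8], 0.03],
  ],
)

```text
time_s: 12.85
tcp_pos: [0.5682, 0.0838, 0.0788]
eef_rot: [[-0.692, 0.722, 0.003], [0.722, 0.692, 0.0], [-0.002, 0.003, -1.0]]
force: [-0.1, -0.4, -0.1]
gripper_width: 0.327
finger_force: 0.3
```

```bash
python3 -c "
from h import *
arc([-47,-50,-53,-56,-59,-62,-65,-68,-71,-74],.007)
f=vision.grab_frame('scene');print(*blob(f,[22,150,120],[35,255,255],.072,(240,190,390,260)))"
```

```text
tcp [0.5682 0.0838 0.0788] yaw 133.8 phi now -46.2 w 0.326761687144198
-47.0 [0.001, -0.003, 0.001] 0.8
-50.0 [0.002, -0.013, 0.001] 3.8
-53.0 [0.003, -0.024, 0.001] 6.8
-56.0 [0.005, -0.034, 0.001] 9.8
-59.0 [0.007, -0.044, 0.001] 12.8
-62.0 [0.01, -0.054, 0.001] 15.8
-65.0 [0.014, -0.064, 0.001] 18.8
-68.0 [0.018, -0.074, 0.001] 21.8
-71.0 [0.022, -0.083, 0.001] 24.8
-74.0 [0.027, -0.093, 0.0] 27.8
69 [0.57095052 0.08684089] [0.57035974 0.08689987] [10.4 53.9] -23.395816791086038
```

Emit:
step_arm(
  series=[
    [[0.001, -0.003, 0.001], [0, 0, 0.8], 0.03],
    [[0.002, -0.013, 0.001], [0, 0, 3.8], 0.03],
    [[0.003, -0.024, 0.001], [0, 0, 6.8], 0.03],
    [[0.005, -0.034, 0.001], [0, 0, 9.8], 0.03],
    [[0.007, -0.044, 0.001], [0, 0, 12.8], 0.03],
    [[0.01, -0.054, 0.001], [0, 0, 15.8], 0.03],
    [[0.014, -0.064, 0.001], [0, 0, 18.8], 0.03],
    [[0.018, -0.074, 0.001], [0, 0, 21.8], 0.03],
    [[0.022, -0.083, 0.001], [0, 0, 24.8], 0.03],
    [[0.027, -0.093, 0.001], [0, 0, 27.8], 0.03],
  ],
)

```text
time_s: 13.73
tcp_pos: [0.4827, 0.0392, 0.0771]
eef_rot: [[-0.278, 0.96, 0.003], [0.96, 0.278, -0.0], [-0.001, 0.003, -1.0]]
force: [-0.1, 0.3, -0.4]
gripper_width: 0.324
finger_force: 0.3
```

```bash
python3 -c "
from h import *
arc([-76,-77.5,-79,-80,-81,-82,-83,-84,-85,-86,-87.2],.007)"
```

```text
tcp [0.4827 0.0392 0.0771] yaw 106.2 phi now -73.8 w 0.32352264505071493
-76.0 [0.001, -0.007, -0.001] 2.2
-77.5 [0.001, -0.012, -0.001] 3.7
-79.0 [0.002, -0.018, -0.001] 5.2
-80.0 [0.002, -0.021, -0.001] 6.2
-81.0 [0.003, -0.025, -0.001] 7.2
-82.0 [0.003, -0.028, -0.001] 8.2
-83.0 [0.004, -0.031, -0.001] 9.2
-84.0 [0.005, -0.035, -0.001] 10.2
-85.0 [0.005, -0.038, -0.001] 11.2
-86.0 [0.006, -0.042, -0.001] 12.2
-87.2 [0.007, -0.046, -0.001] 13.4
```

Emit:
step_arm(
  series=[
    [[0.001, -0.004, 0], [0, 0, 1], 0.03],
    [[0.001, -0.008, 0], [0, 0, 2.5], 0.03],
    [[0.001, -0.012, 0], [0, 0, 3.7], 0.03],
    [[0.002, -0.016, 0], [0, 0, 5], 0.03],
    [[0.002, -0.019, 0], [0, 0, 6], 0.03],
    [[0.002, -0.022, 0], [0, 0, 7], 0.03],
    [[0.003, -0.025, 0], [0, 0, 8], 0.03],
    [[0.003, -0.025, 0], [0, 0, 8], 0.03],
  ],
)

```text
time_s: 14.4
tcp_pos: [0.4577, 0.0347, 0.0763]
eef_rot: [[-0.141, 0.99, 0.003], [0.99, 0.141, -0.0], [-0.001, 0.003, -1.0]]
force: [4.9, -0.2, -4.3]
gripper_width: 0.327
finger_force: 2.6
```

Emit:
step_arm(
  series=[
    [[0, -0.001, 0], [0, 0, 1], 0.03],
    [[0, -0.002, 0], [0, 0, 2], 0.03],
    [[0, -0.003, 0], [0, 0, 3], 0.03],
    [[0, -0.004, 0], [0, 0, 4], 0.03],
    [[0, -0.005, 0], [0, 0, 5], 0.03],
    [[0, -0.005, 0], [0, 0, 5], 0.03],
  ],
)

```text
time_s: 14.9
tcp_pos: [0.4542, 0.0351, 0.0765]
eef_rot: [[-0.054, 0.999, 0.007], [0.999, 0.054, 0.002], [0.002, 0.007, -1.0]]
force: [10.5, 5.8, -7.9]
gripper_width: 0.325
finger_force: 5.2
```

```bash
python3 -c "
from h import *
arc([-82,-84,-87.2],.007)
f=vision.grab_frame('scene');print(*blob(f,[22,150,120],[35,255,255],.072,(240,190,390,260)))"
```

```text
tcp [0.4542 0.0351 0.0765] yaw 93.1 phi now -86.9 w 0.3251980474909488
-82.0 [-0.001, 0.001, -0.002] -4.9
-84.0 [-0.001, -0.006, -0.002] -2.9
-87.2 [-0.001, -0.017, -0.002] 0.3
3 [0.57204677 0.02667437] [0.57204681 0.02667438] [4.6 0. ] 75.74118138822703
```

Emit:
step_arm(
  series=[
    [[0, -0.001, 0], [0, 0, 0], 0.03],
    [[0, -0.002, 0], [0, 0, 0], 0.03],
    [[0, -0.003, 0], [0, 0, 0], 0.03],
    [[0, -0.004, 0], [0, 0, 0], 0.03],
    [[0, -0.004, 0], [0, 0, 0], 0.03],
  ],
)

```text
time_s: 15.37
tcp_pos: [0.4487, 0.0343, 0.0764]
eef_rot: [[-0.055, 0.998, 0.002], [0.998, 0.055, 0.001], [0.0, 0.002, -1.0]]
force: [1.5, 3.2, 0.4]
gripper_width: 0.327
finger_force: 1.3
```

Emit:
step_arm(
  series=[
    [[0, -0.001, 0], [0, 0, 0], 0.03],
    [[0, -0.002, 0], [0, 0, 0], 0.03],
    [[0, -0.003, 0], [0, 0, 0], 0.03],
    [[0, -0.003, 0], [0, 0, 0], 0.03],
  ],
)

```text
time_s: 15.7
tcp_pos: [0.4441, 0.0338, 0.0757]
eef_rot: [[-0.056, 0.998, -0.001], [0.998, 0.056, -0.0], [0.0, -0.001, -1.0]]
force: [0.4, -1.0, 0.4]
gripper_width: 0.329
finger_force: 0.0
```

The force peaked near 12 N and then fell to zero, so the bar appears to have snapped home. I press lightly against the stop to confirm.

Emit:
step_arm(
  series=[
    [[0, -0.002, 0], [0, 0, 0], 0.03],
    [[0, -0.004, 0], [0, 0, 0], 0.03],
    [[0, -0.005, 0], [0, 0, 0], 0.03],
    [[0, -0.006, 0], [0, 0, 0], 0.03],
    [[0, -0.006, 0], [0, 0, 0], 0.03],
  ],
)

```text
time_s: 16.12
tcp_pos: [0.4386, 0.0335, 0.076]
eef_rot: [[-0.056, 0.998, -0.0], [0.998, 0.056, 0.0], [0.0, -0.0, -1.0]]
force: [-0.1, 0.6, -0.1]
gripper_width: 0.33
finger_force: 0.0
```

```bash
python3 -c "
from h import *
s=r.read_state();f=vision.grab_frame('wrist');g=vision.grab_frame('top');print(s['tcp_pos'],yaw(s),s['force'])
import numpy as np
a=cv2.resize(g['frame'][110:260,170:340],(476,420));cv2.imwrite('pics/w5.png',cv2.resize(np.hstack([f['frame'],a]),(790,320)))
print('knob',*blob(f,[22,150,120],[35,255,255],.09,(200,150,360,420),s))"
```

```text
[0.43860282 0.03349341 0.07602448] 93.20912969611472 [-0.12046272  0.59781198 -0.05102645]
knob 1983 [0.44392945 0.0417189 ] [0.44419263 0.0418429 ] [14.9 29.4] -83.2624422879409
```

View pics/w5.png

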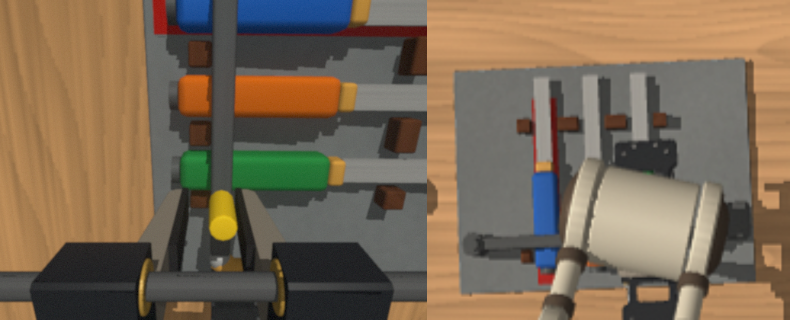

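The bar lies across all three handles (composite x≈223, the knob at (223,215)). One more light press against the stop, then back off.

Emit:
step_arm(
  series=[
    [[0, -0.001, 0], [0, 0, 0], 0.03],
    [[0, -0.002, 0], [0, 0, 0], 0.03],
    [[0, -0.003, 0], [0, 0, 0], 0.03],
    [[0, -0.003, 0], [0, 0, 0], 0.03],
  ],
)

```text
time_s: 16.55
tcp_pos: [0.4376, 0.0334, 0.0764]
eef_rot: [[-0.055, 0.998, 0.005], [0.998, 0.055, 0.0], [-0.0, 0.005, -1.0]]
force: [7.5, 2.2, -5.9]
gripper_width: 0.328
finger_force: 4.0
```

Emit:
step_arm(
  series=[
    [[0, 0.003, 0], [0, 0, 0], 0.03],
    [[0, 0.006, 0], [0, 0, 0], 0.03],
    [[0, 0.009, 0], [0, 0, 0], 0.03],
    [[0, 0.012, 0], [0, 0, 0], 0.03],
    [[0, 0.012, 0], [0, 0, 0], 0.03],
    [[0, 0.012, 0], [0, 0, 0], 0.03],
  ],
)

```text
time_s: 17.05
tcp_pos: [0.4479, 0.034, 0.076]
eef_rot: [[-0.056, 0.998, -0.0], [0.998, 0.056, 0.0], [0.0, -0.0, -1.0]]
force: [-0.3, 0.1, -0.4]
gripper_width: 0.327
finger_force: 0.0
```

Hard stop confirmed: 7.5 N at TCP x≈0.438, which makes the tug contact about 0.452. The tug goes in small steps while I watch the force.

Emit:
step_arm(
  series=[
    [[0, 0.001, 0], [0, 0, 0], 0.03],
    [[0, 0.002, 0], [0, 0, 0], 0.03],
    [[0, 0.003, 0], [0, 0, 0], 0.03],
    [[0, 0.004, 0], [0, 0, 0], 0.03],
    [[0, 0.005, 0], [0, 0, 0], 0.03],
    [[0, 0.005, 0], [0, 0, 0], 0.03],
  ],
)

```text
time_s: 17.55
tcp_pos: [0.4523, 0.0342, 0.076]
eef_rot: [[-0.056, 0.998, -0.002], [0.998, 0.056, -0.0], [0.0, -0.002, -1.0]]
force: [-3.0, -0.9, 2.2]
gripper_width: 0.326
finger_force: 1.5
```

Emit:
step_arm(
  series=[
    [[0, 0.0005, 0], [0, 0, 0], 0.03],
    [[0, 0.001, 0], [0, 0, 0], 0.03],
    [[0, 0.001, 0], [0, 0, 0], 0.03],
  ],
)

```text
time_s: 17.8
tcp_pos: [0.4529, 0.0343, 0.0759]
eef_rot: [[-0.056, 0.998, -0.002], [0.998, 0.056, -0.0], [-0.0, -0.002, -1.0]]
force: [-5.8, -1.2, 5.9]
gripper_width: 0.327
finger_force: 2.8
```

Emit:
step_arm(
  series=[
    [[0, 0.0003, 0], [0, 0, 0], 0.03],
    [[0, 0.0006, 0], [0, 0, 0], 0.03],
    [[0, 0.0006, 0], [0, 0, 0], 0.03],
    [[0, 0.0006, 0], [0, 0, 0], 0.03],
    [[0, 0.0006, 0], [0, 0, 0], 0.03],
  ],
)

```text
time_s: 18.22
tcp_pos: [0.4532, 0.0343, 0.0759]
eef_rot: [[-0.056, 0.998, -0.003], [0.998, 0.056, -0.0], [-0.0, -0.003, -1.0]]
force: [-6.8, -1.5, 6.2]
gripper_width: 0.328
finger_force: 3.4
```

Emit:
step_arm(
  series=[
    [[0, 0.0, 0], [0, 0, 0], 0.03],
    [[0, 0.0, 0], [0, 0, 0], 0.03],
    [[0, 0.0, 0], [0, 0, 0], 0.03],
    [[0, 0.0, 0], [0, 0, 0], 0.03],
  ],
)

```text
time_s: 18.55
tcp_pos: [0.4532, 0.0343, 0.0759]
eef_rot: [[-0.056, 0.998, -0.003], [0.998, 0.056, -0.0], [-0.0, -0.003, -1.0]]
force: [-6.5, -2.3, 6.6]
gripper_width: 0.327
finger_force: 3.4
```

Emit:
step_arm(
  series=[
    [[0, 0.0003, 0], [0, 0, 0], 0.03],
    [[0, 0.0003, 0], [0, 0, 0], 0.03],
    [[0, 0.0003, 0], [0, 0, 0], 0.03],
    [[0, 0.0003, 0], [0, 0, 0], 0.03],
  ],
)

```text
time_s: 18.88
tcp_pos: [0.4533, 0.0343, 0.0759]
eef_rot: [[-0.057, 0.998, -0.004], [0.998, 0.057, -0.0], [-0.0, -0.004, -1.0]]
force: [-6.9, -2.2, 6.7]
gripper_width: 0.326
finger_force: 3.7
```

Emit:
step_arm(
  series=[
    [[0, -0.001, 0], [0, 0, 0], 0.03],
    [[0, -0.002, 0], [0, 0, 0], 0.03],
    [[0, -0.004, 0], [0, 0, 0], 0.03],
    [[0, -0.006, 0], [0, 0, 0], 0.03],
    [[0, -0.008, 0], [0, 0, 0], 0.03],
    [[0, -0.01, 0], [0, 0, 0], 0.03],
    [[0, -0.01, 0], [0, 0, 0], 0.03],
    [[0, -0.01, 0], [0, 0, 0], 0.03],
  ],
)

```text
time_s: 19.55
tcp_pos: [0.4448, 0.0338, 0.0761]
eef_rot: [[-0.056, 0.998, 0.0], [0.998, 0.056, 0.0], [-0.0, 0.0, -1.0]]
force: [-0.3, 0.5, -0.0]
gripper_width: 0.326
finger_force: 0.0
```

The tug held about 7 N for over 0.5 s. I press once more to seat the bar at its stop, comparing the contact position, then retreat.

Emit:
step_arm(
  series=[
    [[0, -0.002, 0], [0, 0, 0], 0.03],
    [[0, -0.004, 0], [0, 0, 0], 0.03],
    [[0, -0.006, 0], [0, 0, 0], 0.03],
    [[0, -0.008, 0], [0, 0, 0], 0.03],
    [[0, -0.009, 0], [0, 0, 0], 0.03],
    [[0, -0.01, 0], [0, 0, 0], 0.03],
    [[0, -0.01, 0], [0, 0, 0], 0.03],
  ],
)

```text
time_s: 20.13
tcp_pos: [0.4375, 0.0333, 0.0766]
eef_rot: [[-0.055, 0.998, 0.008], [0.998, 0.055, 0.0], [-0.0, 0.008, -1.0]]
force: [11.5, 1.2, -9.5]
gripper_width: 0.327
finger_force: 5.9
```

Emit:
step_arm(
  series=[
    [[0, 0.002, 0], [0, 0, 0], 0.03],
    [[0, 0.004, 0], [0, 0, 0], 0.03],
    [[0, 0.007, 0], [0, 0, 0], 0.03],
    [[0, 0.01, 0], [0, 0, 0], 0.03],
    [[0, 0.01, 0], [0, 0, 0], 0.04],
    [[0, 0.01, 0], [0, 0, 0], 0.04],
    [[0, 0.01, 0], [0, 0, 0], 0.04],
  ],
)

```text
time_s: 20.72
tcp_pos: [0.4446, 0.0338, 0.076]
eef_rot: [[-0.056, 0.998, -0.0], [0.998, 0.056, 0.0], [0.0, -0.0, -1.0]]
force: [-0.0, -0.8, -0.5]
gripper_width: 0.431
finger_force: 0.0
```

Emit:
step_arm(
  series=[
    [[0, 0, -0.015], [0, 0, 0], 0.04],
    [[0, 0, -0.03], [0, 0, 0], 0.04],
    [[0, 0, -0.05], [0, 0, 0], 0.04],
    [[0, 0, -0.08], [0, 0, 0], 0.04],
    [[0, 0, -0.11], [0, 0, 0], 0.04],
    [[0, 0, -0.135], [0, 0, 0], 0.04],
    [[0, 0, -0.15], [0, 0, 0], 0.04],
    [[0, 0, -0.15], [0, 0, 0], 0.04],
    [[0, 0, -0.15], [0, 0, 0], 0.04],
  ],
)

```text
time_s: 21.47
tcp_pos: [0.445, 0.0338, 0.2262]
eef_rot: [[-0.056, 0.998, 0.001], [0.998, 0.056, -0.0], [-0.0, 0.001, -1.0]]
force: [0.1, -0.2, 0.3]
gripper_width: 0.43
finger_force: 0.0
```

```bash
python3 -c "
from h import *
s=r.read_state();f=vision.grab_frame('wrist');print(s['tcp_pos'],yaw(s),s['force'])
cv2.imwrite('pics/w6.png',f['frame'])
print('knob',*blob(f,[22,150,120],[35,255,255],.09,(200,100,360,420),s));print('blue',*blob(f,[100,120,40],[125,255,255],.034,None,s))"
```

```text
[0.44496721 0.03375349 0.22623928] 93.21217067913734 [ 0.09993534 -0.18644806  0.25744316]
knob 434 [0.44479238 0.03813485] [0.44471286 0.03856113] [14.3 22.1] -87.63380125486896
blue 2913 [0.48159265 0.155788  ] [0.48210995 0.15560896] [70.9 26.6] 3.2056225867877823
```

View pics/w6.png

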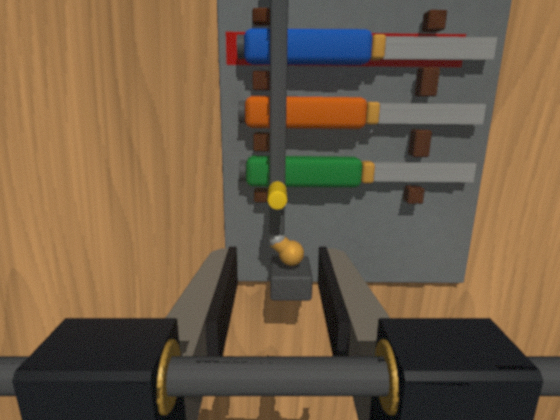

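The bar lies home with its ball end (277,240) on the near side of the brass ball (290,253). The blue chisel (308,46) lies straight on its plate and nothing is touching the robot, so I hand in.

```bash
python3 -c "
from bench import r
print(r.sign_off())"
```

```text
the job is handed in; nothing more can be done
None
```

I handed the job in at about 21.5 s (no verdict came back): the blue chisel lies in its bay, the keeper bar clicked home and held a tug of about 7 N for over half a second, and the gripper is clear of everything.

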